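# Show where the forgotten lump of clay has to go

## Task

One of the three terracotta pots waiting for the kiln still has a lump of clay in it. Show your helper what to do with it by pointing only: hold the fingertips straight down over the middle of that pot, a few centimetres above its rim, for about two seconds, then lift well clear, go to the low wide terracotta bowl and point down at its middle in the same way for about two seconds, and finish still pointing there. Touch and move nothing, and do not point at the two empty pots: pass them well above.

Things in the scene. Friction and masses are not known exactly. Their poses are not given: they have to be found in the camera images.
- lump_pot: thin-walled, open-topped unglazed terracotta flower pot standing upright on the table, loose. Origin: centre of its underside; z up along its axis, x and y have no visible meaning. The middle-sized one: 100 mm across the rim, 84 mm high. It is the pot that has the lump of clay inside.
- small_empty_pot: thin-walled, open-topped unglazed terracotta flower pot standing upright on the table, loose. Origin: centre of its underside; z up along its axis, x and y have no visible meaning. The smallest one: 91 mm across the rim, 76 mm high, empty.
- large_empty_pot: thin-walled, open-topped unglazed terracotta flower pot standing upright on the table, loose. Origin: centre of its underside; z up along its axis, x and y have no visible meaning. The largest one: 110 mm across the rim, 92 mm high, empty.
- bowl: low wide unglazed terracotta bowl, 111 mm across the rim and 54 mm high, open upward, loose on the table. Origin: centre of its underside; z up.
- clay_lump: rounded lump of greyish clay, about 45x53x40 mm, loose on the floor inside the middle-sized pot, wholly below the rim (its top is about 38 mm below it). Origin: centre of its underside.
- lump_pot_rim (a point): centre of the open mouth, level with the rim, of the pot with the lump, 84 mm above the table.
- small_empty_pot_rim (a point): centre of the open mouth, level with the rim, of the small empty pot, 76 mm above the table.
- large_empty_pot_rim (a point): centre of the open mouth, level with the rim, of the large empty pot, 92 mm above the table.
- bowl_rim (a point): centre of the open mouth, level with the rim, of the bowl, 54 mm above the table.
- rib: bystander: flat wooden throwing rib (half-moon), 54x112x8 mm, lying behind the pots to the left. Origin: centre of its underside; long side along its y. Leave alone.
- tape: bystander: roll of masking tape, 96 mm across, 25 mm high, lying flat behind the pots. Origin: centre of its underside. Leave alone. The fixed things round the work (mug, yellow jar, brush, pens, tiles, notebook) are at most 100 mm high; a bench scale stands at the far right.
Not all that is in view belongs to the job. Leave any red look-alike of the lump_pot alone.

How it is judged (in metres and radians):
On the way, in this order (a step that is already met when the one before it is completed fails the run):
1. the tool points down over the middle of the pot with the lump for 1.5 s (horizontal distance between the grasp point and lump_pot_rim below 0.03 m and z of the grasp point in the frame of lump_pot_rim between 0.012 and 0.1 m and angle between the grasp point's own z axis and vertical above 2.5 rad), for 1.5 s.
2. the tool points down over the middle of the bowl for 1.5 s (horizontal distance between the grasp point and bowl_rim below 0.03 m and z of the grasp point in the frame of bowl_rim between 0.012 and 0.1 m and angle between the grasp point's own z axis and vertical above 2.5 rad), for 1.5 s.
At the end, for the whole second after the job is handed in: The tool still points down (within about 35 degrees) over the bowl: TCP within 30 mm of its axis and 12 to 100 mm above its rim; the lump is still in its pot, pots, bowl, rib and tape are upright within 10 mm of where they stood (the lump within 20 mm) (all of step 2 and horizontal distance between clay_lump and lump_pot below 0.03 m and z of clay_lump in the frame of lump_pot below 0.03 m and distance of each of lump_pot, small_empty_pot, large_empty_pot, bowl, rib, tape from where it was at the start of the episode below 0.01 m and distance of clay_lump from where it was at the start of the episode below 0.02 m and angle between each of lump_pot, small_empty_pot, large_empty_pot, bowl's own z axis and vertical below 0.15 rad); the robot touches nothing.
It fails at once if the robot touches something (contact force between any of the fingers, the arm and anything else above 1 N).
It fails at once if an empty pot is pointed at (TCP within 30 mm of its axis and less than 100 mm above its rim) ((horizontal distance between the grasp point and small_empty_pot_rim below 0.03 m and z of the grasp point in the frame of small_empty_pot_rim below 0.1 m) or (horizontal distance between the grasp point and large_empty_pot_rim below 0.03 m and z of the grasp point in the frame of large_empty_pot_rim below 0.1 m)).
It fails at once if a pot, the bowl or a bystander is moved more than 10 mm, or the lump more than 20 mm (distance of any of lump_pot, small_empty_pot, large_empty_pot, bowl, rib, tape from where it was at the start of the episode above 0.01 m or distance of clay_lump from where it was at the start of the episode above 0.02 m).
It also fails if it takes over 40 s, if anything falls off the work surface, if the arm or the gripper's body presses on something with over 40 N, if the wrist force passes 120 N, or if a joint passes its speed limit or range.

## Robot

A 6-joint arm with a two-finger parallel gripper is mounted at the origin on a cart in front of the work surface, level with it; the furniture and walls round the work are solid. World frame = base frame: x ahead of the robot, y to its left, z up, the work surface at z = 0. Lengths are in m, angles in degrees, forces in N, time in s.
With the tool pointing down it reaches from about 0.4 to 0.825 m from the base axis. Payload 7 kg.
Tool frame: the origin (TCP) lies between the finger pads, 19 mm behind the fingertips; this is the grasp point; z points along the fingers, y is the line along which they close (so a half turn about z gives the same grasp; the last joint's range is limited). The gripper opens to 88 mm and grips with 3 to 60 N. Pads are 19 mm wide; open, the fingers measure 130 mm over their backs; the gripper's body (78 mm by 193 mm) begins 47 mm behind the grasp point.
Start: joints at [-52.592, 20.546, 0.682, 0, -70.136, -16.507], TCP at [0.241, -0.631, 0.245] pointing down, gripper open.
Joint ranges: [-176.03, 176.03], [-82.01, 121.73], [-58.28, 71.71], [-173.87, 95.51], [-174.79, -0.11], [-173.66, 173.66]. Speed limits (degrees/s): [136.94, 136.94, 172.46, 180, 180, 180].

## Interface

Orientations are given as [roll, pitch, yaw] about the fixed x, y, z axes, in that order (R = Rz(yaw) Ry(pitch) Rx(roll)).
In Python, from plant import get_obs, snapshot, camera_params, close_job, boxes_of, cut_out, landmark_of gives the robot as it stands.
- The arm moves only by the shell command python3 -m inch 'ROWS' [OPENING]. ROWS is text: rows parted by semicolons, each of 6 numbers parted by spaces: the shift along the tool's x, y, z in units of 30 cm (1.0 is 30 cm), then the turn, a rotation vector about the tool's x, y, z in units of pi rad (1.0 is pi rad). A call has 1 to 10 rows; each row is the pose to reach, as a shift and turn from the pose commanded when the call began, along the tool's axes at that moment, turning the shorter way round; what a row does not reach only later rows make up. A row lasts 1/12 s, in which the tool goes at most 41.7 mm and 7.16 degrees, less where a joint would pass 70% of its speed; a pose out of reach is approached as far as the arm can. A call with a number of a shift or a turn outside -1 to 1 is refused whole. A call with a gripper value outside its range is refused whole. OPENING is the closure, from -1 (fully open) to 1 (shut), set as the call begins (- or left out, the last holds). The fingers move at their own pace and stop on an object; the grip force is fixed at half the most. Time passes only in rows, so rows that repeat a pose let the fingers close. It gives the time, the measured TCP pose, the force, the opening and the grip force at its end, in the units of the state.
- get_obs(): the state, without advancing time (a new reading comes with each control period).
- snapshot(name): name is "side" or "top" or "wrist"; returns the picture (400x640x3 uint8, red, green, blue); there is no depth.
- camera_params(name): a dict with "mtx" (3x3 intrinsics, pixels), "rvec" (rotation vector, rad) and "tvec" (3), from world to camera coordinates, as OpenCV has them. Camera axes: x right, y down, z forward; pixel columns grow to the right and rows downward; lengths in m; the calibration is good to about 2 mm. A picture is of the moment at which its call begins: read the wrist's pose just before it. camera_params takes no time and is no camera call; for the wrist camera it gives the pose at the moment of the call.
- close_job(): hands the job in; it is judged then, once.
Trained networks look in the newest picture that a camera, given by its name, has taken for a name from the list of things; names that differ only in an ending like _2 or _b are one class to them, and where a whole thing is asked for, a point or a joint stands for the part that bears it (a point fixed in the world has none). Each returns a list of dicts, best first, with "p" (0 to 1); they miss things now and then, are a little off and sometimes report something else, mostly with a low value. They report only what shows in the picture. A call takes as long as a camera call. They do not tell look-alikes from the thing itself.
- boxes_of(camera, thing): "rect" ([left, top, width, height] in pixels, round what is visible of it).
- cut_out(camera, thing): "pixels" (400x640 bool, what is visible of it) and "rect" ([left, top, width, height] in pixels, round what is visible of it).
- landmark_of(camera, thing): "uv" ([column, row] in pixels: a listed point, or the origin of a listed thing).
The state is a dict: "clock": time; "joint_pos": joint angles; "qvel": joint speeds; "tau": joint torques, N m; "tool_pos": TCP position; "orientation": TCP orientation; "force": force on the tool from outside, world axes, zero at the start; "moment": the same for the moment, N m; "opening": finger opening in m; "gripper_force": force on a finger pad.
Only numpy, scipy, OpenCV 4.12 (cv2) and the standard library are available. Lean on these libraries where they do the work, as an engineer would, in place of code of your own. Each camera call takes 0.05 s, during which the arm holds its last target. There are 200 camera calls.

## Working session

There is one attempt and no reset: what is moved stays moved. The work goes in short steps, Python scripts to look and compute and a shell command to move; the robot and the scene stay as the last step left them, time stands still between calls to the robot, and variables do not carry over. Pictures are saved under pics/ and viewed, at most 10 in all, crops included, and the job is handed in when it is done.

```bash
mkdir -p pics; cat > h.py <<'E'
import numpy as np, cv2
from plant import *
def save(c,n):
    im=snapshot(c); cv2.imwrite(f'pics/{n}.png',im[:,:,::-1]); return im
def P(c):
    k=camera_params(c); R=cv2.Rodrigues(np.array(k['rvec'],float))[0]
    return np.array(k['mtx']),R,np.array(k['tvec'],float).ravel()
def ray(c,uv):
    K,R,t=P(c); d=R.T@np.linalg.inv(K)@np.array([uv[0],uv[1],1.]); return -R.T@t,d
def atz(c,uv,z):
    o,d=ray(c,uv); return o+d*(z-o[2])/d[2]
def tri(r):
    A=np.zeros((3,3));b=np.zeros(3)
    for o,d in r:
        d=d/np.linalg.norm(d);M=np.eye(3)-np.outer(d,d);A+=M;b+=M@o
    return np.linalg.solve(A,b)
E
python3 - <<'E'
from h import *
np.set_printoptions(precision=3,suppress=True)
o=get_obs(); print(o['clock'],o['tool_pos'],o['orientation'])
H=dict(lump_pot_rim=.084,small_empty_pot_rim=.076,large_empty_pot_rim=.092,bowl_rim=.054,clay_lump=0)
for c in ('top','side'):
    save(c,c); print(c,ray(c,(320,200)))
    for n,z in H.items():
        for d in landmark_of(c,n)[:4]: print(n,round(d['p'],2),np.round(d['uv']),atz(c,d['uv'],z))
    for d in boxes_of(c,'clay_lump')[:3]: print('lumpbox',d)
E
```

```text
0.0 [ 0.241 -0.63   0.244] [ 179.905   -0.005 -159.105]
top (array([0.56 , 0.077, 1.148]), array([ 0.076,  0.011, -0.997]))
lump_pot_rim 0.79 [173. 230.] [0.556 0.494 0.084]
lump_pot_rim 0.67 [229. 254.] [0.491 0.337 0.084]
small_empty_pot_rim 0.82 [462. 249.] [ 0.513 -0.297  0.076]
large_empty_pot_rim 0.75 [295. 252.] [0.5   0.156 0.092]
bowl_rim 0.68 [385. 247.] [ 0.513 -0.092  0.054]
clay_lump 0.62 [232. 252.] [0.49  0.348 0.   ]
clay_lump 0.42 [461. 251.] [ 0.503 -0.321  0.   ]
lumpbox {'rect': [228.3, 243.9, 11.5, 17.5], 'p': 0.61}
side (array([0.103, 1.014, 0.836]), array([ 0.417, -0.705, -0.574]))
lump_pot_rim 0.87 [323. 270.] [0.497 0.343 0.084]
lump_pot_rim 0.85 [270. 304.] [0.549 0.49  0.084]
small_empty_pot_rim 0.84 [409. 158.] [ 0.509 -0.273  0.076]
small_empty_pot_rim 0.65 [384. 204.] [0.478 0.014 0.076]
large_empty_pot_rim 0.58 [355. 227.] [0.499 0.166 0.092]
bowl_rim 0.62 [385. 190.] [ 0.516 -0.087  0.054]
clay_lump 0.44 [323. 296.] [0.497 0.346 0.   ]
lumpbox {'rect': [318.0, 279.8, 8.3, 6.7], 'p': 0.63}
```

View pics/top.png

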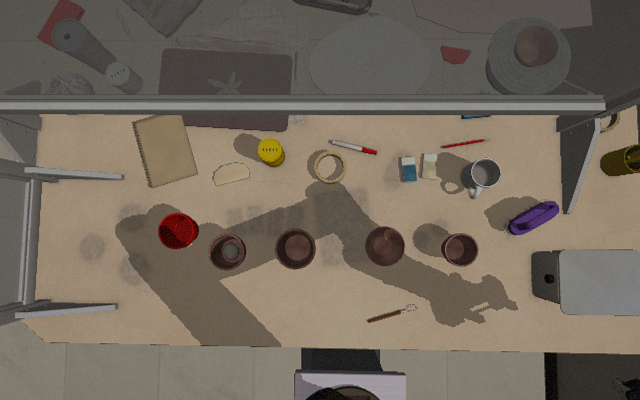

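View pics/side.png

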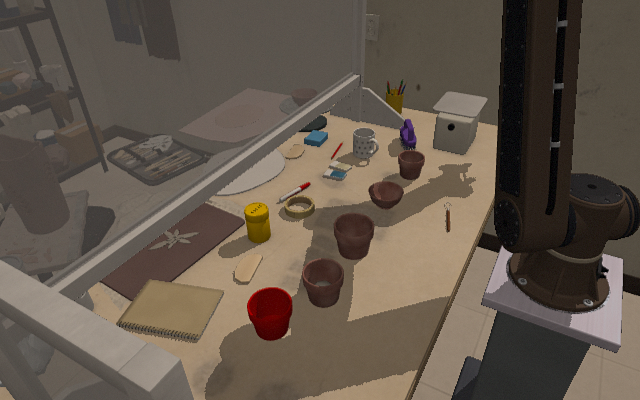

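The top view shows the pots in a row near row 250. Candidates for the lump pot are:
- red look-alike (178,230)
- terracotta pot with a grey lump (228,252)
- large pot (295,249)
- bowl (385,245)
- small pot (460,249)

In the side view the same things are at (270,312), (323,281), (354,236), (386,194) and (411,164). I choose (228,252) and will check it in a close crop.

```bash
python3 - <<'E'
from h import *
np.set_printoptions(precision=3,suppress=True)
t=cv2.imread('pics/top.png');s=cv2.imread('pics/side.png')
a=cv2.resize(t[205:295,150:330],(780,390),interpolation=3);b=cv2.resize(s[250:310,290:410],(400,200),interpolation=3)
o=np.zeros((595,780,3),np.uint8);o[:390]=a;o[395:595,:400]=b;cv2.imwrite('pics/crop.png',o)
for n,u,v in [('lump',(229,254),(323,270)),('bowl',(385,247),(385,190)),('small',(462,249),(409,158)),('large',(295,252),(355,227))]:
    print(n,tri([ray('top',u),ray('side',v)]))
# rim check by mask extent in the top view (centre of box at rim height)
for n,z in [('lump_pot',.084),('bowl',.054)]:
    for d in boxes_of('top',n)[:3]:
        l,tp,w,h=d['rect'];print(n,round(d['p'],2),d['rect'],atz('top',(l+w/2,tp+h/2),z))
q=get_obs();R=np.array(__import__('scipy.spatial.transform',fromlist=['Rotation']).Rotation.from_euler('xyz',q['orientation'],degrees=True).as_matrix())
p=np.array(q['tool_pos'])
for w in ([.241,-.631,.33],[.45,-.1,.33],[.493,.341,.28],[.493,.341,.139]):
    print(w,R.T@(np.array(w)-p)/.3)
# scale top
print(atz('side',(460,98),.15))
E
```

```text
lump [0.495 0.339 0.083]
bowl [ 0.516 -0.092  0.052]
small [ 0.514 -0.301  0.062]
large [0.501 0.157 0.084]
lump_pot 0.97 [156.4, 213.4, 41.5, 36.7] [0.55  0.483 0.084]
lump_pot 0.77 [210.1, 231.2, 36.9, 37.2] [0.503 0.338 0.084]
lump_pot 0.24 [440.1, 232.6, 38.2, 32.9] [ 0.512 -0.287  0.084]
bowl 0.64 [364.8, 228.7, 44.5, 37.2] [ 0.513 -0.099  0.054]
[0.241, -0.631, 0.33] [-0.    -0.002 -0.282]
[0.45, -0.1, 0.33] [-1.282  1.403 -0.282]
[0.493, 0.341, 0.28] [-1.941  2.725 -0.115]
[0.493, 0.341, 0.139] [-1.941  2.725  0.355]
[ 0.46  -0.682  0.15 ]
```

View pics/crop.png

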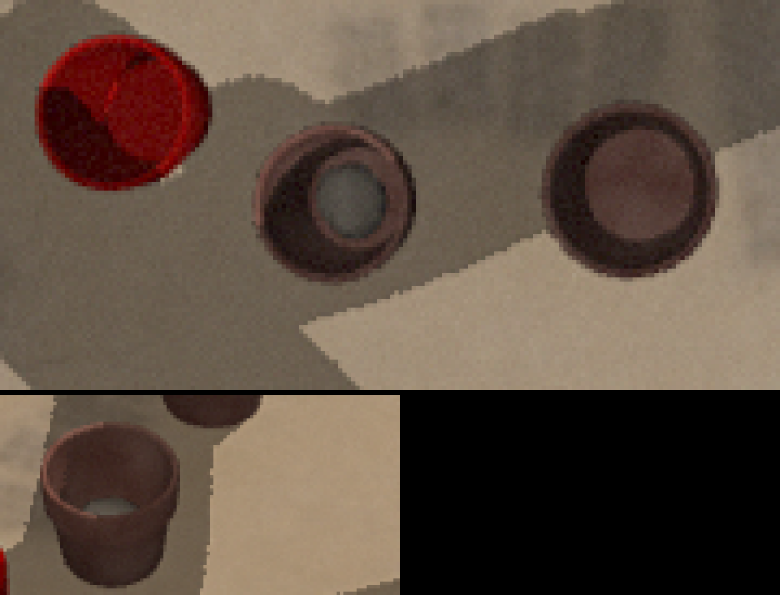

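The crop confirms it: the terracotta pot at top pixel (227,251) holds the grey lump. The pot to its right is empty and the red one is a look-alike. The measured rim heights are 83 mm and 52 mm, close to the given 84 and 54. I rise first, then swing in high.

```bash
python3 -m inch '0 0 -0.1; 0 0 -0.2; 0 0 -0.28; 0 0 -0.28; 0 0 -0.28; 0 0 -0.28' 2>&1 | tail -3; python3 -m inch '0 0 -0.1 0 0 0; 0 0 -0.2 0 0 0; 0 0 -0.28 0 0 0; -0.05 0.06 -0.28 0 0 0; -0.13 0.14 -0.28 0 0 0; -0.21 0.23 -0.28 0 0 0; -0.29 0.32 -0.28 0 0 0; -0.37 0.41 -0.28 0 0 0; -0.45 0.5 -0.28 0 0 0; -0.53 0.59 -0.28 0 0 0'
python3 -m inch '-0.08 0.09 0 0 0 0; -0.16 0.18 0 0 0 0; -0.24 0.27 0 0 0 0; -0.32 0.36 0 0 0 0; -0.4 0.45 0 0 0 0; -0.48 0.54 0 0 0 0; -0.56 0.62 0 0 0 0; -0.64 0.71 0 0 0 0; -0.72 0.79 0 0 0 0; -0.75 0.82 0 0 0 0'
cat > to.py <<'E'
import sys
from h import *
from scipy.spatial.transform import Rotation as Ro
q=get_obs();R=Ro.from_euler('xyz',q['orientation'],degrees=True)
print(q['clock'],np.round(q['tool_pos'],3),np.round(q['joint_pos'],0),np.round(q['force'],1))
for i in range(1,len(sys.argv),3): w=np.array(sys.argv[i:i+3],float);print(w,np.round(R.inv().apply(w-q['tool_pos'])/.3,3))
E
python3 to.py .497 .341 .28 .497 .341 .139
```

```text
invalid input
clock: 1.63
tool_pos: [0.3263, -0.4069, 0.3295]
orientation: [-180.0, 0.0, -159.1]
force: [0.2, 1.1, 0.7]
opening: 0.0876
gripper_force: 0.0
clock: 2.47
tool_pos: [0.4497, -0.0954, 0.3296]
orientation: [180.0, 0.1, -159.0]
force: [0.1, -0.5, -0.4]
opening: 0.0876
gripper_force: 0.0
2.4667 [ 0.45  -0.095  0.33 ] [ 13.  -3. -17.  -0. -76. -82.] [ 0.1 -0.5 -0.4]
[0.497 0.341 0.28 ] [-0.669  1.301  0.167]
[0.497 0.341 0.139] [-0.668  1.301  0.637]
```

```bash
python3 -m inch '-0.05 0.09 0 0 0 0; -0.1 0.19 0 0 0 0; -0.15 0.3 0 0 0 0; -0.21 0.41 0 0 0 0; -0.27 0.52 0 0 0 0; -0.32 0.63 0 0 0 0; -0.38 0.74 0 0 0 0; -0.44 0.85 0 0 0 0; -0.48 0.94 0 0 0 0; -0.5 0.98 0 0 0 0' >/dev/null
python3 -m inch '-0.05 0.1 0 0 0 0; -0.1 0.2 0 0 0 0; -0.14 0.27 0 0 0 0; -0.168 0.32 0.02 0 0 0; -0.168 0.32 0.07 0 0 0; -0.168 0.32 0.12 0 0 0; -0.168 0.32 0.17 0 0 0; -0.168 0.32 0.17 0 0 0; -0.168 0.32 0.17 0 0 0' >/dev/null
python3 to.py .497 .341 .139
python3 - <<'E'
from h import *
save('wrist','w1')
for d in landmark_of('wrist','lump_pot_rim')[:3]: print(d,atz('wrist',d['uv'],.084))
E
```

```text
4.05 [0.497 0.337 0.278] [  53.   12.   -6.    0.  -71. -122.] [0.3 0.  0.6]
[0.497 0.341 0.139] [-0.007  0.014  0.463]
{'uv': [327.2, 179.1], 'p': 0.69} [0.49751847 0.34844211 0.084     ]
```

View pics/w1.png

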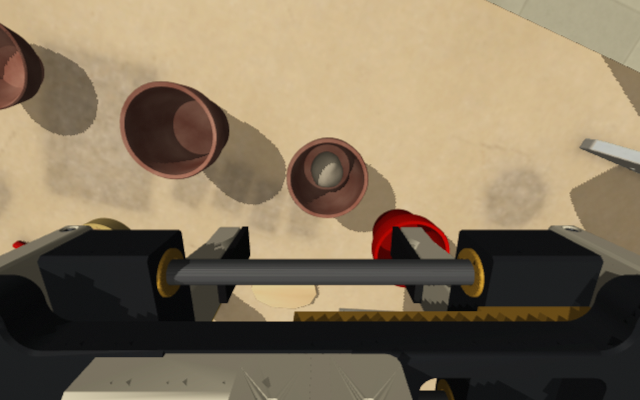

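The wrist view shows the lump pot's rim centred at (327,178), which puts it at (0.4975, 0.348) and agrees with the top/side result within 7 mm. I aim at (0.497, 0.344) and descend.

```bash
python3 -m inch '-0.01 0.022 0.03 0 0 0; -0.01 0.022 0.09 0 0 0; -0.01 0.022 0.16 0 0 0; -0.01 0.022 0.23 0 0 0; -0.01 0.022 0.3 0 0 0; -0.01 0.022 0.37 0 0 0; -0.01 0.022 0.42 0 0 0; -0.01 0.022 0.45 0 0 0; -0.01 0.022 0.46 0 0 0; -0.01 0.022 0.46 0 0 0'
for i in 1; do python3 -m inch '0 0 0 0 0 0; 0 0 0 0 0 0; 0 0 0 0 0 0; 0 0 0 0 0 0; 0 0 0 0 0 0; 0 0 0 0 0 0; 0 0 0 0 0 0; 0 0 0 0 0 0; 0 0 0 0 0 0; 0 0 0 0 0 0' >/dev/null; done
python3 -m inch '0 0 0 0 0 0; 0 0 0 0 0 0; 0 0 0 0 0 0; 0 0 0 0 0 0; 0 0 0 0 0 0; 0 0 0 0 0 0; 0 0 0 0 0 0; 0 0 0 0 0 0; 0 0 0 0 0 0; 0 0 0 0 0 0' >/dev/null
python3 -m inch '0 0 0 0 0 0; 0 0 0 0 0 0; 0 0 0 0 0 0; 0 0 0 0 0 0'
python3 to.py .497 .344 .33 .515 -.094 .33 .515 -.094 .112
```

```text
clock: 4.98
tool_pos: [0.4972, 0.3448, 0.1401]
orientation: [-180.0, -0.0, -159.1]
force: [0.6, -0.2, -0.2]
opening: 0.0875
gripper_force: 0.0
clock: 6.98
tool_pos: [0.4971, 0.3447, 0.1404]
orientation: [-180.0, 0.0, -159.1]
force: [-0.3, -0.2, 0.6]
opening: 0.0875
gripper_force: 0.0
6.9833 [0.497 0.345 0.14 ] [  53.   19.  -16.    0.  -55. -122.] [-0.3 -0.2  0.6]
[0.497 0.344 0.33 ] [ 0.001 -0.002 -0.632]
[ 0.515 -0.094  0.33 ] [ 0.466 -1.387 -0.632]
[ 0.515 -0.094  0.112] [ 0.466 -1.387  0.095]
```

Held for 2 s. Now I lift and cross high to the bowl.

```bash
python3 -m inch '0 0 -0.04 0 0 0; 0 0 -0.12 0 0 0; 0 0 -0.22 0 0 0; 0 0 -0.32 0 0 0; 0 0 -0.42 0 0 0; 0 0 -0.52 0 0 0; 0 0 -0.6 0 0 0; 0 0 -0.63 0 0 0; 0.02 -0.05 -0.63 0 0 0; 0.05 -0.15 -0.63 0 0 0' >/dev/null
python3 -m inch '0.035 -0.1 0 0 0 0; 0.07 -0.21 0 0 0 0; 0.105 -0.32 0 0 0 0; 0.14 -0.43 0 0 0 0; 0.18 -0.54 0 0 0 0; 0.22 -0.65 0 0 0 0; 0.25 -0.75 0 0 0 0; 0.285 -0.85 0 0 0 0; 0.32 -0.94 0 0 0 0; 0.335 -0.99 0 0 0 0' >/dev/null
python3 -m inch '0.03 -0.09 0 0 0 0; 0.06 -0.18 0 0 0 0; 0.08 -0.245 0 0 0 0; 0.08 -0.245 0.03 0 0 0; 0.08 -0.245 0.08 0 0 0; 0.08 -0.245 0.13 0 0 0; 0.08 -0.245 0.16 0 0 0; 0.08 -0.245 0.16 0 0 0; 0.08 -0.245 0.16 0 0 0' >/dev/null
python3 to.py .515 -.094 .112
python3 - <<'E'
from h import *
save('wrist','w2')
for d in landmark_of('wrist','bowl_rim')[:3]: print(d,atz('wrist',d['uv'],.054))
E
```

```text
9.4 [ 0.515 -0.093  0.281] [ 11.   5. -15.   0. -70. -80.] [-0.9  0.   0.3]
[ 0.515 -0.094  0.112] [-0.001 -0.003  0.563]
{'uv': [319.0, 171.9], 'p': 0.71} [ 0.51744275 -0.09224762  0.054     ]
```

View pics/w2.png

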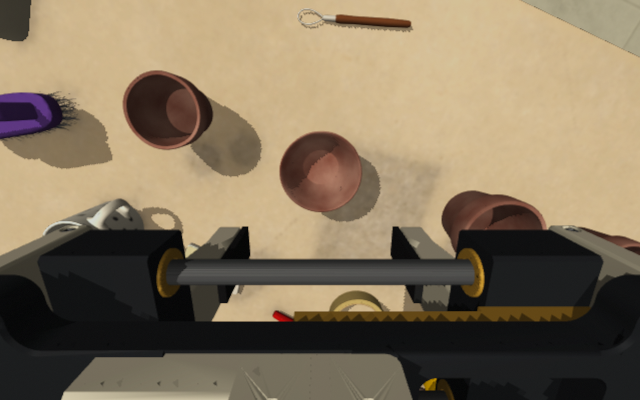

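The bowl's rim is centred at (320,171), which puts it at (0.517, -0.092), so the tool is over it within 3 mm. I descend to 0.12 m.

```bash
python3 -m inch '0 0 0.03 0 0 0; 0 0 0.09 0 0 0; 0 0 0.17 0 0 0; 0 0 0.25 0 0 0; 0 0 0.33 0 0 0; 0 0 0.41 0 0 0; 0 0 0.48 0 0 0; 0 0 0.52 0 0 0; 0 0 0.535 0 0 0; 0 0 0.535 0 0 0' >/dev/null
python3 -m inch '0 0 0 0 0 0; 0 0 0 0 0 0; 0 0 0 0 0 0; 0 0 0 0 0 0; 0 0 0 0 0 0; 0 0 0 0 0 0; 0 0 0 0 0 0; 0 0 0 0 0 0; 0 0 0 0 0 0; 0 0 0 0 0 0' >/dev/null
python3 -m inch '0 0 0 0 0 0; 0 0 0 0 0 0; 0 0 0 0 0 0; 0 0 0 0 0 0; 0 0 0 0 0 0; 0 0 0 0 0 0; 0 0 0 0 0 0; 0 0 0 0 0 0; 0 0 0 0 0 0; 0 0 0 0 0 0' >/dev/null
python3 -m inch '0 0 0 0 0 0; 0 0 0 0 0 0; 0 0 0 0 0 0; 0 0 0 0 0 0; 0 0 0 0 0 0; 0 0 0 0 0 0'
python3 -c "
from plant import close_job,get_obs
p=get_obs()['tool_pos'];print(p)
if abs(p[2]-.12)<.02: print(close_job())"
```

```text
clock: 12.5
tool_pos: [0.5151, -0.0933, 0.1209]
orientation: [-180.0, -0.0, -159.1]
force: [0.7, -0.8, 0.3]
opening: 0.0872
gripper_force: 0.0
[ 0.51505884 -0.09327162  0.12086353]
the job is handed in; nothing more can be done
None
```

The arm pointed at the pot with the lump for about 2 s, then at the bowl for over 2 s, and the job was handed in at 12.5 s with the arm still pointing at the bowl; force readings showed no sign of contact, but no verdict came back.

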